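# Load a spring to its reference length on the bench tester

### The arm

A 6-joint arm with a two-finger parallel gripper is mounted at the origin on a cart in front of the work surface, level with it; the furniture and walls round the work are solid. World frame = base frame: x ahead of the robot, y to its left, z up, the work surface at z = 0. Lengths are in mm, angles in rad, forces in N, time in s.
With the tool pointing down it reaches from about 350 to 975 mm from the base axis. Payload 17.4 kg.
Tool frame: the origin (TCP) lies at the very end of the fingers, on their centre line; the grasp point (between the pads) lies 19 mm behind it; z points along the fingers, y is the line along which they close (so a half turn about z gives the same grasp; the last joint's range is limited). The gripper opens to 85 mm and grips with 20 to 120 N. Pads are 22 mm wide; open, the fingers measure 114 mm over their backs; the gripper's body (76 mm by 85 mm) begins 54 mm behind the grasp point. The pads swing forward as they close: fully open they stand 13 mm farther back than shut.
Start: joints at [1.123, 0.116, 1.442, -0, 1.584, -0.038], TCP at [268.946, 619.113, 231.303] pointing down, gripper open.
Joint ranges: [-2.83, 2.83], [-0.83, 2.19], [0.07, 2.5], [-1.14, 4.28], [0.01, 3], [-2.97, 2.97]. Speed limits (rad/s): [1.89, 1.89, 2.22, 3.14, 3.14, 3.14].

### API

Orientations are given as a unit quaternion [w, x, y, z].
In Python, from bench import r, imaging gives the robot as it stands.
- The arm moves only by the tool apply_moves, never from a script. Its argument "rows" is a list of rows, each a list of 5 numbers: the shift along the tool's x, y, z in m, then the turn about the tool's z in rad, then the opening in per cent of the stroke, from 0 (shut) to 100 (fully open). In form: [[x, y, z, spin, gripper], ...]. A call has 1 to 20 rows; each row shifts and turns the commanded pose from where the row before left it, along the tool's axes as they then stand; what a row does not reach is not made up. A row lasts 1/12 s, in which the tool goes at most 41.7 mm and 7.16 degrees, less where a joint would pass 70% of its speed; a pose out of reach is approached as far as the arm can. A call is refused whole if a number of a shift passes 0.0417 or a number of a turn 0.125, either way. A call with a gripper value outside its range is refused whole. The fingers move at their own pace and stop on an object; the grip force is fixed at half the most. Time passes only in rows, so rows that do not move let the fingers close. It gives the time, the measured TCP pose, the force, the opening and the grip force at its end, in the units of the state.
- r.observe(): the state, without advancing time (a new reading comes with each control period).
- imaging.capture(name): name is "side" or "top" or "wrist"; returns the picture (384x512x3 uint8, red, green, blue); there is no depth.
- imaging.calibration(name): a dict with "camera_matrix" (3x3 intrinsics, pixels), "eye" and "rotation" of the camera in the world. Camera axes: x right, y down, z forward; pixel columns grow to the right and rows downward; lengths in mm; the calibration is good to about 2 mm. A picture is of the moment at which its call begins: read the wrist's pose just before it. calibration takes no time and is no camera call; for the wrist camera it gives the pose at the moment of the call.
- r.hand_in(): hands the job in; it is judged then, once.
The state is a dict: "clock": time; "q": joint angles; "joint_velocities": joint speeds; "joint_torque": joint torques, N m; "ee_pos": TCP position; "orientation": TCP orientation; "contact_force": force on the tool from outside, world axes, zero at the start; "wrist_torque": the same for the moment, N m; "width": finger opening in mm; "gripper_force": force on a finger pad.
Only numpy, scipy, OpenCV 4.12 (cv2) and the standard library are available. Lean on these libraries where they do the work, as an engineer would, in place of code of your own. Each camera call takes 0.05 s, during which the arm holds its last target. There are 200 camera calls.

### The job

Turn the handwheel of the leaning spring tester clockwise to press the spring down until the pointer on the pressure plate is level with the reference mark on the rule. Do not wind it well past the mark on the way, do not shift the mark, and leave the things lying round the tester where they are. Let go of the wheel when the pointer stands at the mark.

Things in the scene. Friction and masses are not known exactly. Their poses are not given: they have to be found in the camera images.
- tester: grey spring tester, fixed to the bench: base plate 130 x 230 x 12 mm (x, y, z); origin at the centre of its underside, z up. The sloping frame on it carries anvil, columns, crosshead and rule; its press axis starts at (0, 62, 66) mm in this frame and leans 30 degrees from vertical towards the tester's -y. The rule faces the tester's -x and is on the frame's upper (+y) side
- anvil (a point): middle of the anvil's top, foot of the press axis; distances s are measured from here up the axis. The steel spring (42 mm across, 78 mm long unloaded) stands here under a round 56 mm pressure plate. Two 14 mm columns, 45 mm either side of the axis, carry a crosshead 50 x 118 mm at s = 100 to 120 mm, with a brass nut up to s = 128 mm, through which the 18 mm press screw passes
- handwheel (a joint): angle of the handwheel, rad: 0 at the start, grows as it is turned clockwise seen from its top; range 0 to 4.28. The screw goes down 7 mm per rad (44 mm per turn, a quick thread), and wheel, plate and pointer go down with it. It turns stiffly (0.13 N m, plus up to 0.1 from the spring) and stays where it is left
- wheel_grip (a point): centre of the handwheel, on the press axis: black ribbed round wheel, 56 mm across, 26 mm thick (13 mm each side of this point along the axis), 3 mm steel cap on top. s = 195 mm at wheel angle 0, falling with the screw. z points up along the leaning press axis; the frame turns with the wheel. Free screw between wheel and brass nut: 54 mm at 0, 24 mm at the end of travel
- pointer_tip (a point): end of the small steel needle on the pressure plate's arm, on the side of the frame facing the tester's -x, 64 mm from the axis on the upper side; needle 3 mm thick, this point at mid-thickness. s = 84 mm at wheel angle 0; moves down the axis with the screw. z points up along the press axis
- mark_tip (a point): end of the reference mark: steel rider (22 x 14 mm) clamped on the rule by a brass thumbscrew, its 3 mm needle pointing at the pointer's path, this point at mid-thickness. It stands 10 to 26 mm below the pointer's start, differently each time. z points up along the press axis: pointer and mark are level when they do not differ along this z
- wood_block: bystander: pine offcut 62 x 120 x 38 mm lying in front of the tester; origin under its centre
- tape_measure: bystander: yellow steel tape, 37 x 83 x 68 mm, behind the tester; origin under its centre
- sample_tin: bystander: small round paint tin, 66 mm across, 85 mm high, behind the tester; origin under its centre
- c_clamp: bystander: blue G clamp lying flat, 148 x 105 x 25 mm, on the side to which the press leans; origin under its centre

How it is judged:
By the outcome, as a careful person would: the job done as asked, in the order asked, and still so for the second after the job is handed in, with the robot touching nothing.
It also fails if it takes over 51 s, if anything falls off the work surface, if the arm or the gripper's body presses on something with over 40 N, if the wrist force passes 120 N, or if a joint passes its speed limit or range.

## Working session

There is one attempt and no reset: what is moved stays moved. The work goes in short steps, Python scripts to look and compute and a tool call to move; the robot and the scene stay as the last step left them, time stands still between calls to the robot, and variables do not carry over. Pictures are saved under pics/ and viewed, at most 10 in all, crops included, and the job is handed in when it is done.

Besides the shell and the picture viewer there is one more tool, called after "Call:" in YAML: its name, and indented under it one key for each argument. apply_moves: Moves the arm, as the interface text tells. Its arguments: {"type":"object","properties":{"rows":{"type":"array"}},"required":["rows"]}

```bash
mkdir -p pics; ls; python3 - <<'E'
from bench import r, imaging
import cv2, numpy as np
print(r.observe())
ims=[imaging.capture(n) for n in ("side","top")]
for n,i in zip(("side","top"),ims):
    cv2.imwrite(f"pics/{n}0.png",i[:,:,::-1])
    c=imaging.calibration(n);print(n,c)
E
```

```text
pics
{'clock': 0.0, 'q': array([ 1.12320979e+00,  1.16514213e-01,  1.44229900e+00, -1.85859861e-05,
        1.58398144e+00, -3.78352185e-02]), 'joint_velocities': array([ 0.00150188,  0.00028579, -0.00181239,  0.0007514 , -0.00187942,
       -0.00187189]), 'joint_torque': array([-1.27651387e-03, -7.31976485e+01, -6.32488561e+01, -1.70267217e-04,
        6.19261904e-03,  1.82178134e-06]), 'ee_pos': array([268.85777678, 618.93226393, 230.52218713]), 'orientation': array([-1.35421689e-04,  2.03445497e-01,  9.79086088e-01, -5.85619169e-04]), 'contact_force': array([ 0.13249122, -1.48362899, -0.62861464]), 'wrist_torque': array([-0.01578232, -0.00707209, -0.02872202]), 'gripper_force': 0.0, 'width': 85.90705312505162}
side {'camera_matrix': array([[429.97542923,   0.        , 251.30324166],
       [  0.        , 429.97542923, 189.61221332],
       [  0.        ,   0.        ,   1.        ]]), 'eye': array([ 269.34118108, -729.30297079,  746.8834869 ]), 'rotation': array([-0.41698293,  0.8913731 , -0.16329729,  0.0700944 ])}
top {'camera_matrix': array([[445.95294638,   0.        , 253.67190897],
       [  0.        , 445.95294638, 192.32791114],
       [  0.        ,   0.        ,   1.        ]]), 'eye': array([ 313.33362603,  -70.03935391, 1345.92440762]), 'rotation': array([-0.0648161 ,  0.70533211, -0.70246976,  0.0695825 ])}
```

```bash
python3 - <<'E'
import cv2, numpy as np
a=cv2.imread("pics/side0.png");b=cv2.imread("pics/top0.png")
cv2.imwrite("pics/side0b.png",cv2.resize(a,(784,588),interpolation=cv2.INTER_CUBIC))
cv2.imwrite("pics/top0b.png",cv2.resize(b,(784,588),interpolation=cv2.INTER_CUBIC))
E
```

```text
(no output)
```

View pics/side0b.png

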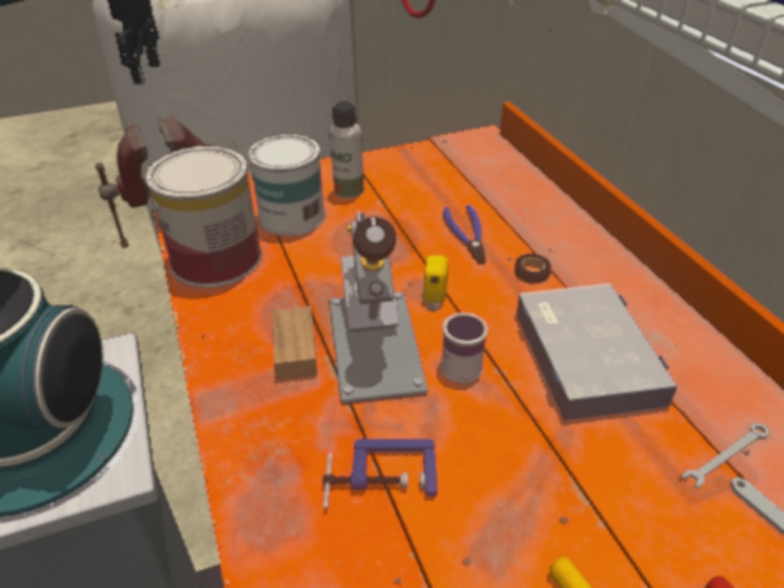

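View pics/top0b.png

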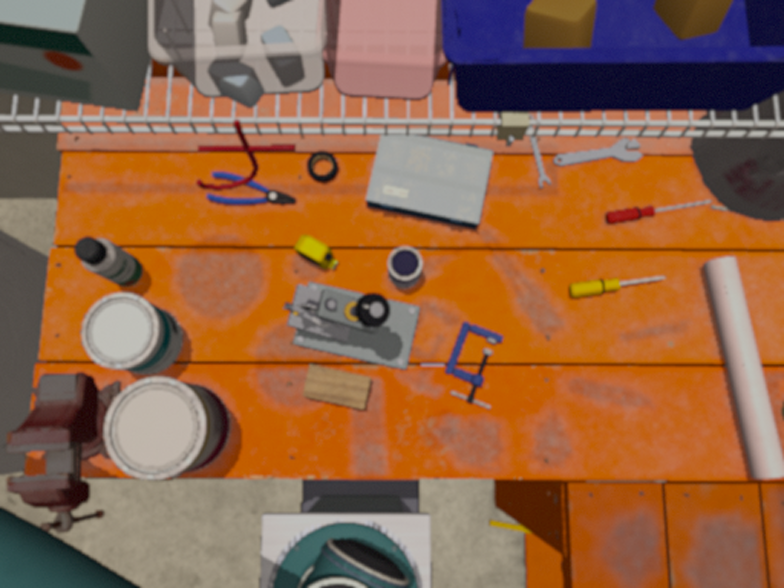

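The side view shows the tester near (375,320) leaning towards the camera, with the wheel at (375,237). In the top view its base runs from about (290,315) to (418,335) and the wheel is at (373,310). I'll zoom in to get the base corners and the wheel.

```bash
python3 - <<'E'
import cv2, numpy as np
a=cv2.imread("pics/side0.png");b=cv2.imread("pics/top0.png")
A=cv2.resize(a[125:275,205:290],None,fx=4,fy=4,interpolation=cv2.INTER_CUBIC)
B=cv2.resize(b[175:250,180:280],None,fx=4,fy=4,interpolation=cv2.INTER_CUBIC)
o=np.zeros((600,745,3),np.uint8);o[:A.shape[0],:A.shape[1]]=A;o[:B.shape[0],345:]=B
cv2.imwrite("pics/z.png",o)
E
```

```text
(no output)
```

View pics/z.png

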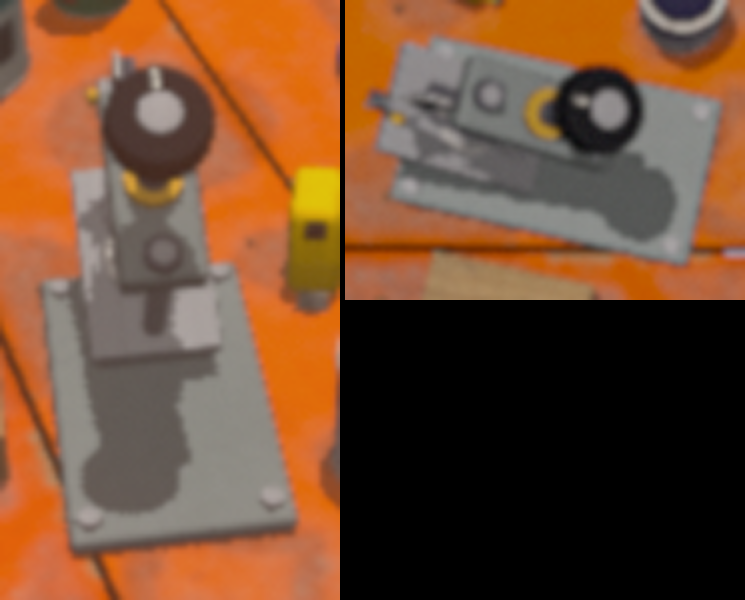

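```bash
cat > h.py <<'E'
import numpy as np
from scipy.spatial.transform import Rotation as R
def rot(q): return R.from_quat(np.r_[q[1:],q[0]]).as_matrix()
def ray(c,p):
    d=rot(c["rotation"])@np.linalg.solve(c["camera_matrix"],np.r_[p,1.]); return c["eye"],d/np.linalg.norm(d)
def plane(c,p,z):
    e,d=ray(c,p); return e+d*(z-e[2])/d[2]
def tri(rs):
    A=0;b=0
    for e,d in rs:
        P=np.eye(3)-np.outer(d,d);A=A+P;b=b+P@e
    return np.linalg.solve(A,b)
def proj(c,X):
    v=c["camera_matrix"]@(rot(c["rotation"]).T@(X-c["eye"]));return v[:2]/v[2]
E
python3 - <<'E'
from h import *
from bench import imaging
t=imaging.calibration("top");s=imaging.calibration("side");w=imaging.calibration("wrist")
for p in [(273.75,200.75),(265.5,240.5),(191.25,225),(201.25,184.5)]: print("top",plane(t,p,12).round(1))
for p in [(279,255),(223.2,260.2),(215.5,196),(263,192)]: print("side",plane(s,p,12).round(1))
print("cap",tri([ray(t,(246.25,202.5)),ray(s,(245,153))]).round(1))
from bench import r
o=r.observe();Rw=rot(o["orientation"])
print("wrist cam in tool: pos",Rw.T@(w["eye"]-o["ee_pos"])," axes\n",(Rw.T@rot(w["rotation"])).round(3),w["camera_matrix"])
E
```

```text
top [ 544.6 -139.7   12. ]
top [ 424.1 -114.4   12. ]
top [469.6 108.4  12. ]
top [594.   81.5  12. ]
side [ 546.1 -142.2   12. ]
side [ 424.2 -111.7   12. ]
side [471.6 104.4  12. ]
side [593.4  74.5  12. ]
cap [499.4 -58.8 248.7]
wrist cam in tool: pos [  65.74079994    1.64055582 -142.64847956]  axes
 [[-0.    -0.965 -0.261]
 [ 1.    -0.    -0.001]
 [ 0.001 -0.261  0.965]] [[329.64898572   0.         253.51728354]
 [  0.         329.64898572 190.49430271]
 [  0.           0.           1.        ]]
```

The base corners from both views and the triangulated cap agree. The tester is at (508.3, −16.2) with yaw about −12°, and the cap at z=248.7 matches the model exactly. Next I go up and over so the wrist camera can look at the pointer.

Call:
apply_moves:
  rows:
    - [0,0,-0.04,0,100]
    - [0,0,-0.04,0,100]
    - [0,0,-0.04,0,100]
    - [0,0,-0.04,0,100]
    - [-0.0315,-0.027,0,0,100]
    - [-0.0315,-0.027,0,0,100]
    - [-0.0315,-0.027,0,0,100]
    - [-0.0315,-0.027,0,0,100]
    - [-0.0315,-0.027,0,0,100]
    - [-0.0315,-0.027,0,0,100]
    - [-0.0315,-0.027,0,0,100]
    - [-0.0315,-0.027,0,0,100]
    - [-0.0315,-0.027,0,0,100]
    - [-0.0315,-0.027,0,0,100]
    - [-0.0315,-0.027,0,0,100]
    - [-0.0315,-0.027,0,0,100]
    - [-0.0315,-0.027,0,0,100]
    - [0,0,0,0,100]

```text
clock: 1.6
ee_pos: [506.7, 128.7, 390.5]
orientation: [-0.0, 0.206, 0.979, -0.001]
contact_force: [-0.5, 0.6, 0.5]
width: 85.3
gripper_force: 0.0
```

Call:
apply_moves:
  rows:
    - [0,0,0.02,0.114,100]
    - [0,0,0.02,0.114,100]
    - [0,0,0.02,0.114,100]
    - [0,0,0.02,0.114,100]
    - [0,0,0.02,0.114,100]
    - [0,0,0.02,0.114,100]
    - [0,0,0.02,0.114,100]
    - [0,0,0.02,0.114,100]
    - [0,0,0,0.114,100]
    - [0,0,0,0.114,100]
    - [0,0,0,0.114,100]
    - [0,0,0,0.114,100]
    - [0,0,0,0,100]
    - [0,0,0,0,100]

```text
clock: 2.77
ee_pos: [504.6, 134.1, 231.1]
orientation: [-0.0, 0.775, 0.632, -0.0]
contact_force: [-0.5, -0.1, 0.2]
width: 85.6
gripper_force: 0.0
```

```bash
cat >> h.py <<'E'
C=np.array([508.3,-16.2,0]);psi=np.radians(-12)
RT=R.from_euler('z',psi).as_matrix()
ax=np.array([0,-.5,np.sqrt(.75)]);uu=np.array([0,np.sqrt(.75),.5]);an=np.array([0,62,66.])
def T2W(p): return C+RT@np.asarray(p,float)
def W2T(p): return RT.T@(np.asarray(p)-C)
E
python3 - <<'E'
from h import *
from bench import r, imaging
import cv2
o=r.observe();c=imaging.calibration("wrist");i=imaging.capture("wrist")
print(o["clock"],o["ee_pos"].round(1),o["q"].round(2),rot(o["orientation"]).round(3))
print(proj(c,T2W(an+84*ax+64*uu+[-32,0,0])),proj(c,T2W(an+195*ax)))
cv2.imwrite("pics/w1.png",cv2.resize(i[:,:,::-1],(784,588),interpolation=cv2.INTER_CUBIC));np.save("w1.npy",i)
E
```

```text
2.7667 [504.6 134.1 231.1] [ 0.21 -0.22  1.77  0.    1.6   0.41] [[ 0.202  0.979 -0.   ]
 [ 0.979 -0.202 -0.   ]
 [-0.    -0.    -1.   ]]
[256.38640118 304.53034294] [308.73736665 528.4855188 ]
```

View pics/w1.png

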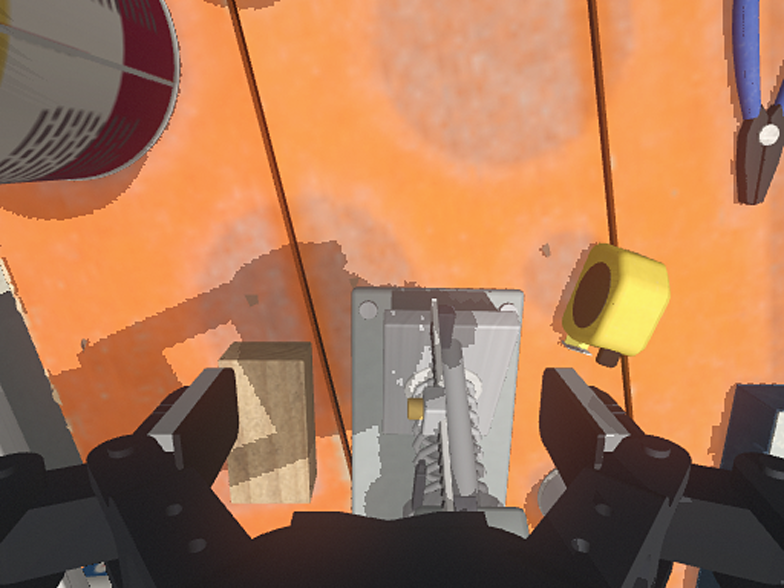

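The rule runs along column 440 (rows 300–510), with the rider and its brass thumbscrew at about (425,405). I'll zoom in on that part.

```bash
python3 - <<'E'
import numpy as np,cv2
i=np.load("w1.npy")[225:340,240:340,::-1]
cv2.imwrite("pics/z2.png",cv2.resize(i,None,fx=5,fy=5,interpolation=cv2.INTER_CUBIC))
E
```

```text
(no output)
```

View pics/z2.png

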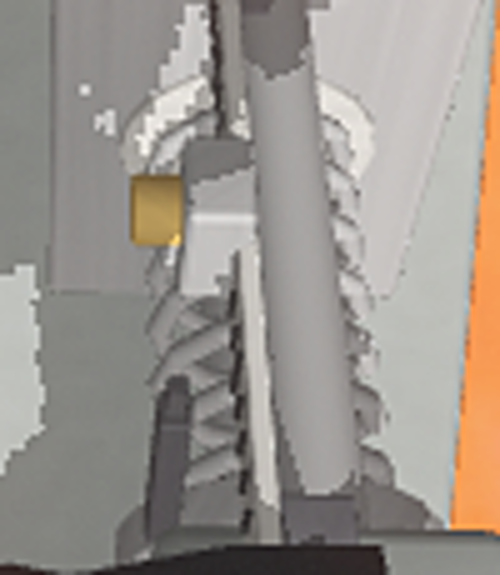

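From here the needles are seen nearly end-on and they can't be read. I'll view from the tester's −x side instead, by turning the wrist −90° and shifting.

Call:
apply_moves:
  rows:
    - [0,-0.035,0,0,100]
    - [0,-0.034,0,0,100]
    - [-0.036,0,0,0,100]
    - [-0.035,0,0,0,100]
    - [0,0,0,-0.121,100]
    - [0,0,0,-0.121,100]
    - [0,0,0,-0.121,100]
    - [0,0,0,-0.121,100]
    - [0,0,0,-0.121,100]
    - [0,0,0,-0.121,100]
    - [0,0,0,-0.121,100]
    - [0,0,0,-0.121,100]
    - [0,0,0,-0.121,100]
    - [0,0,0,-0.121,100]
    - [0,0,0,-0.121,100]
    - [0,0,0,-0.121,100]
    - [0,0,0,-0.12,100]
    - [0,0,0,0,100]
    - [0,0,0,0,100]

```text
clock: 4.4
ee_pos: [422.6, 78.7, 231.3]
orientation: [0.0, 0.103, 0.995, -0.0]
contact_force: [0.7, 0.4, -0.3]
width: 85.6
gripper_force: 0.0
```

```bash
python3 - <<'E'
from h import *
from bench import r, imaging
import cv2,pickle
o=r.observe();c=imaging.calibration("wrist");i=imaging.capture("wrist")
print(o["clock"],W2T(o["ee_pos"]).round(1),o["q"].round(2))
for s in (84,74,58): print(s,proj(c,T2W(an+s*ax+64*uu+[-32,0,0])).round(1))
print(proj(c,T2W(an+195*ax)))
pickle.dump((i,c),open("w2.pkl","wb"))
cv2.imwrite("pics/w2.png",cv2.resize(i[200:350,150:350,::-1],(800,600),interpolation=cv2.INTER_CUBIC))
E
```

```text
4.4 [-103.6   75.   231.3] [ 0.12 -0.44  1.93 -0.    1.65 -1.24]
84 [252.  303.2]
74 [258.9 296.2]
58 [269.  285.9]
[ 46.31340169 424.57865545]
```

View pics/w2.png

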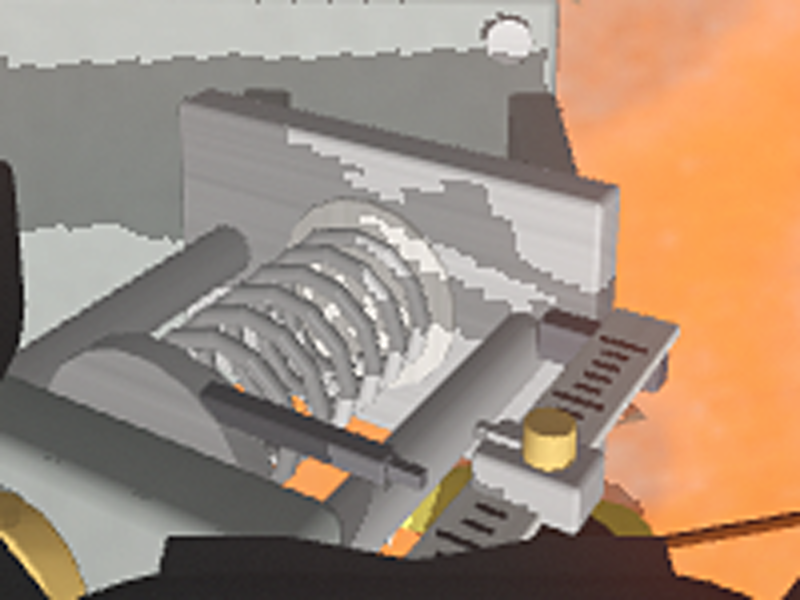

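The view is clear. The pointer needle tip is at crop (425,475), which is px (256.2,318.7). The mark needle tip is at crop (480,430), which is px (270,307.5).

```bash
cat >> h.py <<'E'
def onplane(c,p,x):
    e,d=ray(c,p);e=W2T(e);d=RT.T@d
    q=e+d*(x-e[0])/d[0]-an
    return np.array([q@uu,q@ax])
E
python3 - <<'E'
from h import *
import pickle,cv2
i,c=pickle.load(open("w2.pkl","rb"))
for x in (-32,-40,-44,-48,-52): print(x,onplane(c,(256.2,318.7),x).round(1),onplane(c,(270,307.5),x).round(1))
E
```

```text
-32 [75.  97.4] [77.3 82.1]
-40 [ 80.4 106.9] [82.5 92.4]
-44 [ 83.  111.6] [85.1 97.6]
-48 [ 85.7 116.3] [ 87.7 102.8]
-52 [ 88.4 121. ] [ 90.3 108. ]
```

With the pointer at s=84 on its plane (x≈−21), the mark lies about 16.4 mm lower. That needs about 2.3 rad at the wheel, or about 2.7 rad of vertical-tool spin (ratio cos 30°). I go above the wheel.

Call:
apply_moves:
  rows:
    - [0,0,-0.04,0,100]
    - [0,0,-0.04,0,100]
    - [-0.0259,-0.0276,0,0,100]
    - [-0.0259,-0.0276,0,0,100]
    - [-0.0259,-0.0276,0,0,100]
    - [-0.0259,-0.0276,0,0,100]
    - [0,0,0,0,100]
    - [0,0,0,0,100]

```text
clock: 5.12
ee_pos: [501.8, -51.9, 310.6]
orientation: [-0.001, 0.105, 0.994, 0.0]
contact_force: [-0.8, -0.3, -0.3]
width: 85.3
gripper_force: 0.0
```

```bash
python3 - <<'E'
from h import *
from bench import r, imaging
o=r.observe();print(W2T(o["ee_pos"]).round(1),o["q"].round(2),(RT.T@rot(o["orientation"])).round(3))
c=imaging.calibration("wrist");t=imaging.calibration("top");s=imaging.calibration("side")
print(T2W(an+195*ax).round(1))
# wheel seen by the wrist camera?
import cv2
i=imaging.capture("wrist");print("cap predicted",proj(c,T2W(an+211*ax)))
cv2.imwrite("pics/w3.png",cv2.resize(i[:,:,::-1],(784,588)))
E
```

```text
[  1.1 -36.2 310.6] [-0.15 -0.27  1.68  0.    1.73 -1.51] [[-1.     0.001 -0.002]
 [ 0.001  1.    -0.   ]
 [ 0.002 -0.    -1.   ]]
[500.9 -50.9 234.9]
cap predicted [240.20134878 204.15676141]
```

View pics/w3.png

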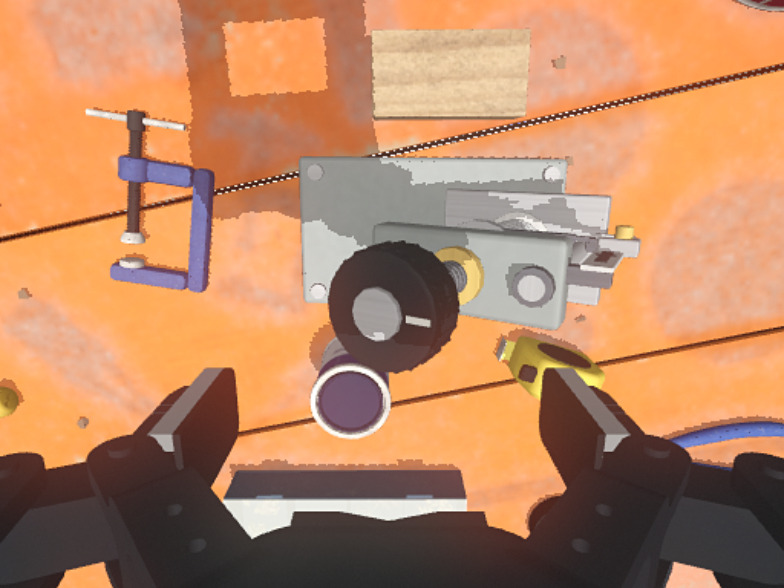

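The wheel cap centre is at (377,314), which is px (246,205). That is about 3.5 mm further towards tester +y than predicted, so I correct for it, lower and grip.

Call:
apply_moves:
  rows:
    - [0,0.004,0,0,100]
    - [0,0,0.033,0,100]
    - [0,0,0.033,0,100]
    - [0,0,0.033,0,100]
    - [0,0,0,0,100]
    - [0,0,0,0,100]

```text
clock: 5.67
ee_pos: [501.6, -45.5, 212.3]
orientation: [-0.001, 0.102, 0.995, 0.0]
contact_force: [0.4, 0.0, 0.6]
width: 85.3
gripper_force: 0.0
```

Call:
apply_moves:
  rows:
    - [0,0,0,0,60]
    - [0,0,0,0,60]
    - [0,0,0,0,60]
    - [0,0,0,0,60]
    - [0,0,0,0,60]
    - [0,0,0,0,60]

```text
clock: 6.17
ee_pos: [502.5, -49.6, 217.2]
orientation: [0.002, 0.104, 0.995, -0.004]
contact_force: [-14.9, -23.0, 23.7]
width: 56.2
gripper_force: 58.7
```

Closing pulled the tool about 4 mm in −y and pushed it up 5 mm, because the pads swing forward. I relax the command towards that pose.

Call:
apply_moves:
  rows:
    - [-0.001,-0.004,-0.005,0,60]
    - [0,0,0,0,60]

```text
clock: 6.33
ee_pos: [502.0, -50.4, 217.9]
orientation: [-0.001, 0.103, 0.995, 0.0]
contact_force: [-3.6, 9.7, -9.7]
width: 55.6
gripper_force: 73.0
```

Call:
apply_moves:
  rows:
    - [0,0.0003,0.0005,0.1,60]
    - [0,0.0003,0.0005,0.1,60]
    - [0.0001,0.0003,0.0005,0.1,60]
    - [0.0001,0.0003,0.0005,0.1,60]
    - [0.0001,0.0003,0.0005,0.1,60]
    - [0.0002,0.0003,0.0005,0.1,60]
    - [0,0,0,0,60]

```text
clock: 6.92
ee_pos: [502.9, -48.8, 215.4]
orientation: [0.0, 0.394, 0.919, -0.0]
contact_force: [-1.9, 0.2, -4.8]
width: 56.0
gripper_force: 88.8
```

```bash
python3 - <<'E'
from h import *
from bench import r, imaging
import cv2
o=r.observe();print(W2T(o["ee_pos"]).round(1),o["q"].round(2),o["wrist_torque"].round(2),o["contact_force"].round(1),(RT.T@rot(o["orientation"])).round(3)[:,1])
E
```

```text
[  1.5 -33.  215.4] [-0.15 -0.26  1.82 -0.    1.58 -0.91] [-0.    0.66  0.15] [-1.9  0.2 -4.8] [0.566 0.825 0.   ]
```

Forces are small and the torque is plausible, so I continue to about 1.8 rad of spin and then measure.

Call:
apply_moves:
  rows:
    - [0.0002,0.0002,0.0005,0.1,60]
    - [0.0002,0.0002,0.0005,0.1,60]
    - [0.0002,0.0002,0.0005,0.1,60]
    - [0.0003,0.0002,0.0005,0.1,60]
    - [0.0003,0.0001,0.0005,0.1,60]
    - [0.0003,0.0001,0.0005,0.1,60]
    - [0.0003,0.0001,0.0005,0.1,60]
    - [0.0003,0,0.0005,0.1,60]
    - [0.0003,0,0.0005,0.1,60]
    - [0.0003,0,0.0005,0.1,60]
    - [0.0003,0,0.0005,0.1,60]
    - [0.0003,-0.0001,0.0005,0.1,60]
    - [0,0,0,0,60]

```text
clock: 8.0
ee_pos: [503.1, -44.1, 208.8]
orientation: [-0.001, 0.843, 0.537, 0.001]
contact_force: [4.4, 6.5, -8.7]
width: 54.3
gripper_force: 92.4
```

```bash
python3 - <<'E'
from h import *
from bench import r, imaging
import cv2
o=r.observe();print(W2T(o["ee_pos"]).round(1),o["q"].round(2),o["wrist_torque"].round(2),o["contact_force"].round(1),(RT.T@rot(o["orientation"])).round(3)[:,1])
E
```

```text
[  0.7 -28.4 208.8] [-0.14 -0.25  1.83  0.    1.57  0.3 ] [1.82 0.81 0.87] [ 4.4  6.5 -8.7] [ 0.974 -0.225 -0.001]
```

Call:
apply_moves:
  rows:
    - [0,0,0,0,100]
    - [0,0,0,0,100]
    - [0,0,0,0,100]
    - [0,0,0,0,100]
    - [0,0,-0.033,0,100]
    - [0,0,-0.033,0,100]
    - [0,0,-0.034,0,100]
    - [0,0,0,0,100]

```text
clock: 8.67
ee_pos: [504.1, -45.5, 315.8]
orientation: [0.003, 0.843, 0.538, 0.003]
contact_force: [-0.4, 0.8, 1.8]
width: 85.3
gripper_force: 0.0
```

Call:
apply_moves:
  rows:
    - [0,0,0,-0.12,100]
    - [0,0,0,-0.12,100]
    - [0,0,0,-0.12,100]
    - [0,0,0,-0.12,100]
    - [0,0,0,-0.12,100]
    - [0,0,0,-0.12,100]
    - [0,0,0,-0.12,100]
    - [0,0,0,-0.12,100]
    - [0,0,0,-0.12,100]
    - [0,0,0,-0.12,100]
    - [0,0,0,-0.12,100]
    - [0,0,0,-0.12,100]
    - [0,0,0,-0.12,100]
    - [0,0,0,-0.12,100]
    - [0,0,0,-0.12,100]

```text
clock: 9.92
ee_pos: [503.2, -45.3, 308.8]
orientation: [0.0, 0.099, 0.995, -0.0]
contact_force: [-0.4, 0.4, 0.8]
width: 85.4
gripper_force: 0.0
```

Call:
apply_moves:
  rows:
    - [0.0262,0.0258,0,0,100]
    - [0.0262,0.0258,0,0,100]
    - [0.0262,0.0258,0,0,100]
    - [0.0262,0.0258,0,0,100]
    - [0,0,0.039,0,100]
    - [0,0,0.039,0,100]
    - [0,0,0,0,100]
    - [0,0,0,0,100]

```text
clock: 10.58
ee_pos: [421.1, 77.1, 230.3]
orientation: [-0.001, 0.102, 0.995, -0.0]
contact_force: [0.4, 0.4, 1.3]
width: 85.5
gripper_force: 0.0
```

```bash
cat > look.py <<'E'
from h import *
from bench import r, imaging
import cv2,pickle,sys
o=r.observe();c=imaging.calibration("wrist");i=imaging.capture("wrist")
print(o["clock"],W2T(o["ee_pos"]).round(1),o["q"].round(2))
pickle.dump((i,c),open(sys.argv[1]+".pkl","wb"))
cv2.imwrite(f"pics/{sys.argv[1]}.png",cv2.resize(i[240:340,180:313,::-1],(798,600),interpolation=cv2.INTER_CUBIC))
E
python3 look.py w4
```

```text
10.5833 [-104.7   73.2  230.3] [ 0.12 -0.44  1.94 -0.    1.65 -1.24]
```

View pics/w4.png

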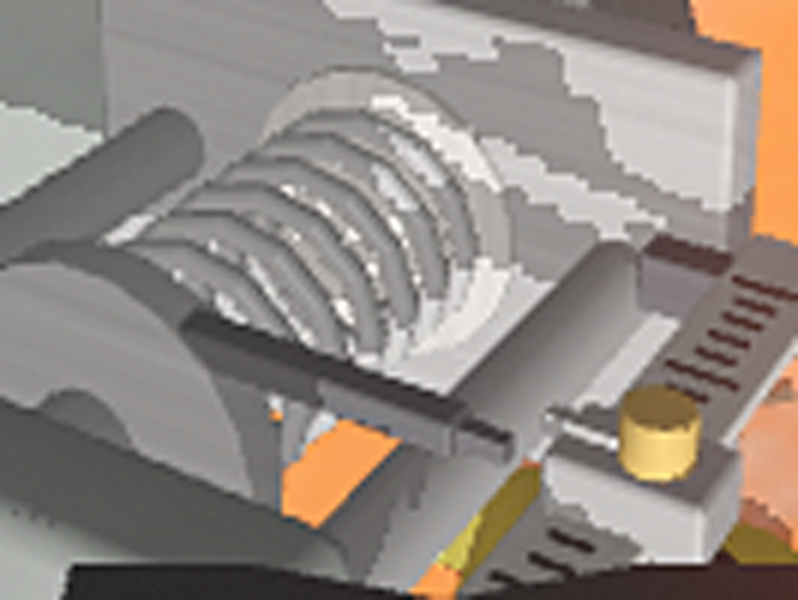

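The pointer needle end is at crop (511,446) and the mark needle end at (550,417). Converting both, and redoing the first view the same way:

```bash
python3 - <<'E'
from h import *
import pickle,cv2
for n,p,m in (("w2",(256.2,318.7),(270,307.5)),("w4",(180+511/6,240+446/6),(180+550/6,240+417/6))):
    i,c=pickle.load(open(n+".pkl","rb"))
    for x in (-20,-24): a=onplane(c,p,x);b=onplane(c,m,x);print(n,x,a.round(1),b.round(1),(a-b).round(1))
# same magnification crops side by side
i,c=pickle.load(open("w2.pkl","rb"));j,_=pickle.load(open("w4.pkl","rb"))
f=lambda i:cv2.resize(i[296:330,240:290,::-1],(400*1,272),interpolation=cv2.INTER_CUBIC)
cv2.imwrite("pics/cmp.png",np.hstack([f(i),f(j)]))
E
```

```text
w2 -20 [67.  83.2] [69.5 66.5] [-2.4 16.7]
w2 -24 [69.7 87.9] [72.1 71.7] [-2.4 16.2]
w4 -20 [67.3 73.9] [68.8 66.3] [-1.5  7.6]
w4 -24 [69.9 78.9] [71.3 71.5] [-1.4  7.4]
```

View pics/cmp.png

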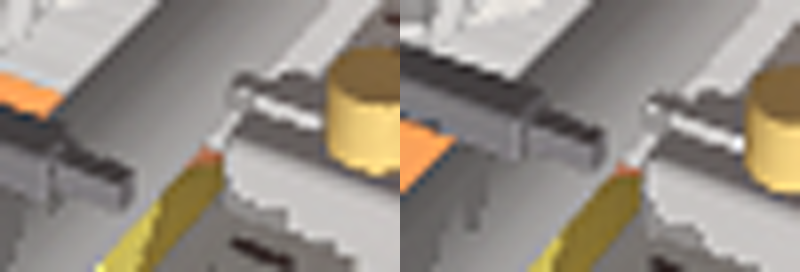

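Reading the ends at 8× magnification gives the same result: 9.1 mm done and about 7.5 mm to go. I've nearly used my allowed views, so further checks will track the pointer numerically. Now I regrip the wheel, closing while backing up 5 mm.

Call:
apply_moves:
  rows:
    - [0,0,-0.04,0,100]
    - [0,0,-0.04,0,100]
    - [-0.0264,-0.0258,0,0,100]
    - [-0.0264,-0.0258,0,0,100]
    - [-0.0264,-0.0258,0,0,100]
    - [-0.0264,-0.0258,0,0,100]
    - [0,0,0,0,100]
    - [0,0,0.035,0,100]
    - [0,0,0.035,0,100]
    - [0,0,0.035,0,100]
    - [0,0,0,0,100]
    - [0,0,0,0,100]

```text
clock: 11.63
ee_pos: [504.1, -45.7, 207.0]
orientation: [-0.0, 0.103, 0.995, 0.0]
contact_force: [-0.2, 0.0, 1.0]
width: 85.3
gripper_force: 0.0
```

```bash
python3 - <<'E'
from h import *
from bench import r
o=r.observe();print(o["clock"],W2T(o["ee_pos"]).round(1),o["contact_force"].round(1))
import pickle,cv2
# tracker test: pointer and mark patches w4 -> w2
(i,c),(j,d)=[pickle.load(open(n+".pkl","rb")) for n in ("w4","w2")]
def track(i,j,x0,y0,x1,y1,m=14):
    t=i[y0:y1,x0:x1];S=j[y0-m:y1+m,x0-m:x1+m]
    q=cv2.matchTemplate(S,t,cv2.TM_CCOEFF_NORMED);_,v,_,(a,b)=cv2.minMaxLoc(q)
    def sp(l,k,r_): return .5*(l-r_)/(l-2*k+r_)
    return np.array([a+sp(q[b,a-1],v,q[b,a+1])-m,b+sp(q[b-1,a],v,q[b+1,a])-m]).round(2),round(float(v),3)
print("pointer",track(i,j,238,300,267,319)," mark",track(i,j,270,303,302,322))
E
```

```text
11.6333 [  2.  -29.7 207. ] [-0.2  0.   1. ]
pointer (array([-8.77,  4.69], dtype=float32), 0.853)  mark (array([-2.14, -2.4 ], dtype=float32), 0.897)
```

The tracker reproduces the hand-read positions. Now I grip and spin about 1.2 rad.

Call:
apply_moves:
  rows:
    - [0.001,0,0,0,60]
    - [0,0,-0.001,0,60]
    - [0,0,-0.001,0,60]
    - [0,0,-0.001,0,60]
    - [0,0,-0.001,0,60]
    - [0,0,0,0,60]
    - [0,0,0,0,60]

```text
clock: 12.22
ee_pos: [503.6, -45.4, 211.0]
orientation: [0.001, 0.103, 0.995, -0.0]
contact_force: [3.1, -0.9, 7.5]
width: 55.8
gripper_force: 63.9
```

Call:
apply_moves:
  rows:
    - [0,0.0003,0.0005,0.1,60]
    - [0,0.0003,0.0005,0.1,60]
    - [0.0001,0.0003,0.0005,0.1,60]
    - [0.0001,0.0003,0.0005,0.1,60]
    - [0.0001,0.0003,0.0005,0.1,60]
    - [0.0002,0.0003,0.0005,0.1,60]
    - [0.0002,0.0002,0.0005,0.1,60]
    - [0.0002,0.0002,0.0005,0.1,60]
    - [0.0002,0.0002,0.0005,0.1,60]
    - [0.0003,0.0002,0.0005,0.1,60]
    - [0.0003,0.0001,0.0005,0.1,60]
    - [0.0003,0.0001,0.0005,0.1,60]
    - [0,0,0,0,60]

```text
clock: 13.3
ee_pos: [503.9, -42.3, 203.9]
orientation: [0.001, 0.649, 0.76, -0.0]
contact_force: [-2.6, -9.0, -2.8]
width: 56.2
gripper_force: 65.5
```

Call:
apply_moves:
  rows:
    - [0,0,0,0,100]
    - [0,0,0,0,100]
    - [0,0,0,0,100]
    - [0,0,0,0,100]
    - [0,0,-0.033,0,100]
    - [0,0,-0.033,0,100]
    - [0,0,-0.034,0,100]
    - [0,0,0,-0.12,100]
    - [0,0,0,-0.12,100]
    - [0,0,0,-0.12,100]
    - [0,0,0,-0.12,100]
    - [0,0,0,-0.12,100]
    - [0,0,0,-0.12,100]
    - [0,0,0,-0.12,100]
    - [0,0,0,-0.12,100]
    - [0,0,0,-0.12,100]
    - [0,0,0,-0.12,100]
    - [0,0,0,0,100]

```text
clock: 14.8
ee_pos: [503.4, -41.4, 303.4]
orientation: [-0.0, 0.099, 0.995, 0.0]
contact_force: [0.7, 0.4, 0.1]
width: 85.2
gripper_force: 0.0
```

Call:
apply_moves:
  rows:
    - [0.0263,0.0247,0,0,100]
    - [0.0263,0.0247,0,0,100]
    - [0.0263,0.0247,0,0,100]
    - [0.0263,0.0247,0,0,100]
    - [0,0,0.0365,0,100]
    - [0,0,0.0365,0,100]
    - [0,0,0,0,100]
    - [0,0,0,0,100]

```text
clock: 15.47
ee_pos: [420.0, 76.7, 230.0]
orientation: [-0.001, 0.104, 0.995, -0.0]
contact_force: [0.0, 0.2, 1.3]
width: 85.3
gripper_force: 0.0
```

```bash
cat > meas.py <<'E'
from h import *
import pickle,cv2,sys
(i,c),(j,d)=[pickle.load(open(n+".pkl","rb")) for n in ("w4",sys.argv[1])]
def track(i,j,x0,y0,x1,y1,m=14):
    t=i[y0:y1,x0:x1];S=j[y0-m:y1+m,x0-m:x1+m]
    q=cv2.matchTemplate(S,t,cv2.TM_CCOEFF_NORMED);_,v,_,(a,b)=cv2.minMaxLoc(q)
    def sp(l,k,r_): return .5*(l-r_)/(l-2*k+r_)
    return np.array([a+sp(q[b,a-1],v,q[b,a+1])-m,b+sp(q[b-1,a],v,q[b+1,a])-m]).round(2),round(float(v),3)
p,vp=track(i,j,238,300,267,319);m,vm=track(i,j,270,303,302,322)
P=np.array([265,314.5])+p;M=np.array([271.25,309.25])+m
a=onplane(d,P,-20.5);b=onplane(d,M,-20.5)
print("pointer",P.round(2),vp,"mark",M.round(2),vm,"u,s:",a.round(2),b.round(2),"diff",(a-b).round(2))
E
python3 look.py w5; python3 meas.py w5; python3 meas.py w4; python3 meas.py w2
```

```text
15.4667 [-105.6   72.5  230. ] [ 0.12 -0.44  1.94  0.    1.65 -1.24]
pointer [270.68 311.39] 0.916 mark [272.32 310.49] 0.95 u,s: [67.99 68.38] [68.54 66.78] diff [-0.56  1.59]
pointer [264.99 314.48] 1.0 mark [271.26 309.26] 1.0 u,s: [67.6  74.78] [68.68 66.89] diff [-1.08  7.89]
pointer [256.23 319.19] 0.853 mark [269.11 306.85] 0.897 u,s: [67.65 84.26] [68.83 66.8 ] diff [-1.18 17.46]
```

About 1.6 mm remains; the last stroke gave 6.3 mm for 1.2 rad. I regrip for a small final turn.

Call:
apply_moves:
  rows:
    - [0,0,-0.04,0,100]
    - [0,0,-0.04,0,100]
    - [-0.0266,-0.0248,0,0,100]
    - [-0.0266,-0.0248,0,0,100]
    - [-0.0266,-0.0248,0,0,100]
    - [-0.0266,-0.0248,0,0,100]
    - [0,0,0,0,100]
    - [0,0,0.0365,0,100]
    - [0,0,0.0365,0,100]
    - [0,0,0.0365,0,100]
    - [0,0,0,0,100]
    - [0,0,0,0,100]

```text
clock: 16.52
ee_pos: [504.7, -42.3, 202.2]
orientation: [-0.0, 0.103, 0.995, 0.0]
contact_force: [-0.8, 0.3, 0.5]
width: 85.3
gripper_force: 0.0
```

Call:
apply_moves:
  rows:
    - [0,0,0,0,60]
    - [0,0,-0.001,0,60]
    - [0,0,-0.001,0,60]
    - [0,0,-0.001,0,60]
    - [0,0,-0.001,0,60]
    - [0,0,0,0,60]
    - [0,0,0,0,60]

```text
clock: 17.1
ee_pos: [505.3, -42.3, 206.7]
orientation: [0.002, 0.103, 0.995, -0.0]
contact_force: [4.2, -0.5, 5.9]
width: 55.9
gripper_force: 63.8
```

Call:
apply_moves:
  rows:
    - [0,0.0003,0.0005,0.09,60]
    - [0,0.0003,0.0005,0.09,60]
    - [0.0001,0.0003,0.0005,0.09,60]
    - [0.0001,0.0003,0.0005,0.09,60]
    - [0,0,0,0,60]

```text
clock: 17.52
ee_pos: [505.5, -41.3, 204.5]
orientation: [0.002, 0.282, 0.959, -0.0]
contact_force: [2.4, -7.9, 4.8]
width: 56.0
gripper_force: 70.2
```

Call:
apply_moves:
  rows:
    - [0,0,0,0,100]
    - [0,0,0,0,100]
    - [0,0,0,0,100]
    - [0,0,0,0,100]
    - [0,0,-0.036,0,100]
    - [0,0,-0.036,0,100]
    - [0,0,-0.036,0,100]
    - [0,0,0,-0.12,100]
    - [0,0,0,-0.12,100]
    - [0,0,0,-0.12,100]
    - [0,0,0,0,100]

```text
clock: 18.43
ee_pos: [504.7, -40.8, 310.9]
orientation: [-0.0, 0.1, 0.995, 0.0]
contact_force: [-0.7, -0.3, -0.2]
width: 85.3
gripper_force: 0.0
```

```bash
python3 - <<'E'
from h import *
from bench import r
o=r.observe();print(o["clock"],(W2T(o["ee_pos"])-[-105,73,230]).round(1),(RT.T@rot(o["orientation"])).round(3)[:,1])
E
```

```text
18.4333 [106.6 -97.8  80.9] [-0.01  1.    0.  ]
```

Call:
apply_moves:
  rows:
    - [0.0266,0.0244,0,0,100]
    - [0.0266,0.0244,0,0,100]
    - [0.0266,0.0244,0,0,100]
    - [0.0266,0.0244,0,0,100]
    - [0,0,0.04,0,100]
    - [0,0,0.0408,0,100]
    - [0,0,0,0,100]
    - [0,0,0,0,100]

```text
clock: 19.1
ee_pos: [419.8, 76.3, 229.5]
orientation: [-0.001, 0.104, 0.995, -0.0]
contact_force: [-0.8, -1.4, 1.3]
width: 85.1
gripper_force: 0.0
```

```bash
python3 look.py w6; python3 meas.py w6
python3 - <<'E'
import pickle,cv2,numpy as np
f=lambda n:cv2.resize(pickle.load(open(n+".pkl","rb"))[0][298:326,255:288,::-1],(396,336),interpolation=cv2.INTER_CUBIC)
cv2.imwrite("pics/cmp2.png",np.hstack([f("w5"),f("w6")]))
E
```

```text
19.1 [-105.8   72.1  229.5] [ 0.12 -0.45  1.94 -0.    1.65 -1.24]
pointer [272.78 310.34] 0.884 mark [273.18 311.22] 0.97 u,s: [68.02 66.01] [68.76 66.82] diff [-0.74 -0.81]
```

View pics/cmp2.png

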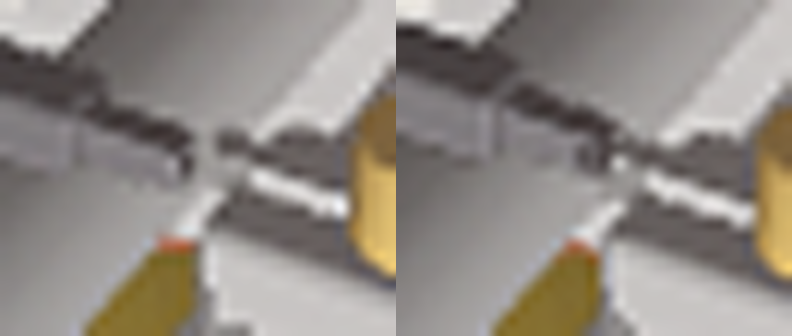

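The pointer needle end is at about (607,150) and the mark needle tip at about (622,163) in the right half, so they are close to level. I'll read the raw grey values to refine this.

```bash
python3 - <<'E'
import pickle,cv2,numpy as np
for n,r0,r1,c0,c1 in (("w6",303,322,260,286),("w4",304,322,256,284)):
    i,_=pickle.load(open(n+".pkl","rb"));g=cv2.cvtColor(i,cv2.COLOR_RGB2GRAY)
    print(n,"    ",*(f"{k:3d}" for k in range(c0,c1)))
    for k in range(r0,r1): print(k,"   ",*(f"{v:3d}" for v in g[k,c0:c1]))
E
```

```text
w6      260 261 262 263 264 265 266 267 268 269 270 271 272 273 274 275 276 277 278 279 280 281 282 283 284 285
303      68  66  69  67  65  91 105 109 115 120 125 131 134 139 143 150 153 157 160 163 163 170 204 201 201 201
304      65  69  67  69  87 101 111 115 120 126 130 136 139 143 148 153 157 160 162 162 163 184 199 199 200 201
305      77  64  62  86  91  65  71 105 129 132 138 138 143 149 151 156 158 162 163 160 189 200 199 198 199 202
306     119 105 112  98  73  64  65  62  77 119 119 147 150 153 156 160 163 162 160 174 199 197 198 198 201 205
307     130 128 142 111 125  91  67  60  64  63  63  81 132 160 160 163 163 161 183 206 202 200 198 200 204 158
308     125 124 139 114 129 136 133 124  89  63  59  62  64 108 166 166 164 182 207 210 211 211 209 209 158 110
309     125 125 136 111 127 128 129 129 134 131 124  89  71 124 113 151 155 210 207 152  91 123 119 158 114 102
310     131 127 137 108 127 127 129 125 128 130  90  97  71  90  93  93  93 126 123  93  96  97  96  96  99 108
311      98 104 122 125 132 135 126 121 132 133  87  92  77 192 136  95  95  92  95 101  97 
[... 2719 characters left out ...]
 143 137 128 128 126  99 143 168 141 174 208 145 176 164 145 124 104  96  96  97  97  96  96  94 138
317     135 137 142 147 151 156 142 140 141 168 157 126 123 118 140 196 187 178 173 159 139 122 101  94  97  96  95 106
318     136 140 146 150 155 159 162 165 167 151 105  99 100  98 133 206 201 197 190 185 179 170 156 135 117  98  93  93
319     140 145 149 154 158 159 162 166 149 100 102 106 105 102 152 207 198 197 200 200 195 188 182 177 166 148 130 107
320     145 149 153 156 159 162 165 170 113 103 108 106 105 104 120 208 198 197 197 197 197 200 198 192 187 180 174 165
321     149 152 155 158 161 165 167 119 109 110 109 106 106 105 123 143 200 198 197 197 196 197 197 198 201 199 191 185
```

The grey profiles put the pointer about 0.4–0.8 mm below the mark. That is near level but slightly past, so I regrip and back off by about 0.09 rad.

Call:
apply_moves:
  rows:
    - [0,0,-0.04,0,100]
    - [0,0,-0.04,0,100]
    - [-0.0268,-0.0244,0,0,100]
    - [-0.0268,-0.0244,0,0,100]
    - [-0.0268,-0.0244,0,0,100]
    - [-0.0268,-0.0244,0,0,100]
    - [0,0,0,0,100]
    - [0,0,0.036,0,100]
    - [0,0,0.036,0,100]
    - [0,0,0.036,0,100]
    - [0,0,0,0,100]
    - [0,0,0,0,100]

```text
clock: 20.15
ee_pos: [505.8, -41.3, 203.7]
orientation: [-0.0, 0.103, 0.995, 0.0]
contact_force: [0.3, 0.9, 1.3]
width: 85.4
gripper_force: 0.0
```

Call:
apply_moves:
  rows:
    - [0,0,0,0,60]
    - [0,0,-0.001,0,60]
    - [0,0,-0.001,0,60]
    - [0,0,-0.001,0,60]
    - [0,0,-0.001,0,60]
    - [0,0,0,0,60]
    - [0,0,0,0,60]
    - [0,-0.0002,-0.0003,-0.045,60]
    - [0,-0.0002,-0.0003,-0.045,60]
    - [0,0,0,0,60]
    - [0,0,0,0,60]

```text
clock: 21.07
ee_pos: [506.3, -41.4, 208.5]
orientation: [0.002, 0.058, 0.998, -0.0]
contact_force: [5.1, 2.3, 5.0]
width: 56.0
gripper_force: 64.4
```

Call:
apply_moves:
  rows:
    - [0,0,0,0,100]
    - [0,0,0,0,100]
    - [0,0,0,0,100]
    - [0,0,0,0,100]
    - [0,0,-0.036,0,100]
    - [0,0,-0.036,0,100]
    - [0,0,-0.036,0,100]
    - [0,0,0,0.09,100]
    - [0,0,0,0,100]

```text
clock: 21.82
ee_pos: [505.8, -41.6, 316.7]
orientation: [0.002, 0.105, 0.994, -0.0]
contact_force: [-0.1, 0.5, -0.8]
width: 85.4
gripper_force: 0.0
```

```bash
python3 - <<'E'
from h import *
from bench import r
o=r.observe();print(o["clock"],(W2T(o["ee_pos"])-[-105.8,72.1,229.5]).round(1),(RT.T@rot(o["orientation"])).round(3)[:,1])
E
```

```text
21.8167 [108.7 -97.4  87.2] [0.001 1.    0.   ]
```

Call:
apply_moves:
  rows:
    - [0.0272,0.0244,0,0,100]
    - [0.0272,0.0244,0,0,100]
    - [0.0272,0.0244,0,0,100]
    - [0.0272,0.0243,0,0,100]
    - [0,0,0.0408,0,100]
    - [0,0,0.0408,0,100]
    - [0,0,0.0055,0,100]
    - [0,0,0,0,100]
    - [0,0,0,0,100]

```text
clock: 22.57
ee_pos: [419.1, 76.0, 228.8]
orientation: [0.0, 0.102, 0.995, -0.0]
contact_force: [-0.3, 0.2, 0.9]
width: 85.3
gripper_force: 0.0
```

```bash
python3 look.py w7; python3 meas.py w7; sed -i 's/"w4",sys/"w6",sys/;s/238,300,267,319/246,296,275,315/;s/270,303,302,322/272,305,304,324/;s/\[265,314.5\]/[272.4,309.95]/;s/\[271.25,309.25\]/[272.8,310.6]/' meas.py; python3 meas.py w6;python3 meas.py w7
python3 - <<'E'
import pickle,cv2
i,_=pickle.load(open("w7.pkl","rb"));g=cv2.cvtColor(i,cv2.COLOR_RGB2GRAY)
print("    ",*(f"{k:3d}" for k in range(260,284)))
for k in range(303,320): print(k,"   ",*(f"{v:3d}" for v in g[k,260:284]))
E
```

```text
22.5667 [-106.4   71.6  228.8] [ 0.12 -0.45  1.94 -0.    1.65 -1.25]
pointer [272.21 311.49] 0.911 mark [273.33 312.22] 0.967 u,s: [67.59 66.5 ] [68.71 66.86] diff [-1.12 -0.37]
pointer [272.39 309.93] 1.0 mark [272.81 310.6 ] 1.0 u,s: [67.53 65.7 ] [68.18 66.28] diff [-0.64 -0.58]
pointer [271.91 311.09] 0.93 mark [272.96 311.6 ] 0.974 u,s: [67.18 66.18] [68.14 66.33] diff [-0.96 -0.16]
     260 261 262 263 264 265 266 267 268 269 270 271 272 273 274 275 276 277 278 279 280 281 282 283
303      59  65  67  85  99 102 105 104 110 115 120 127 131 136 140 145 150 155 158 161 163 162 181 204
304      68  65  67  66  73  90 105 110 115 120 127 132 135 139 144 149 154 157 160 163 161 180 202 201
305      67  66  67  64  84 101 109 114 120 126 131 136 139 142 149 153 157 160 163 162 172 200 200 199
306      64  63  64  71  98 108 117 123 128 132 135 139 143 149 152 157 159 163 163 168 200 199 197 198
307     106  90  79  96  74  61  62  75 116 141 143 145 149 151 156 159 162 163 166 185 199 197 197 198
308     127 120 127 109  84  62  62  62  61  61  79 127 156 158 160 163 163 160 196 205 
[... 459 characters left out ...]
 139 145 150 142 129 129  78 125 158 152 149 199 137  93  94  96  97 101 100
314     119 126 130 135 138 143 149 153 157 162 146 143 148 145 148 149 149 217 207 183 128  92  93  96
315     125 130 134 139 143 147 151 156 159 162 163 163 194 161 159 117 108 126 188 212 213 209 176 122
316     129 133 137 140 146 150 154 158 161 162 161 179 203 208 118  93  95  95  92 125 187 187 210 212
317     133 137 140 145 150 154 158 160 163 163 185 206 207 150  90  95  95  98  96  94  93  91 104 187
318     137 140 146 151 154 157 160 164 164 169 184 212 191  92 111  95  93  96  97  96  97  95  95  92
319     138 145 149 153 157 159 162 166 148 108 106 126 131 172 162 143 124 103  93  96  96  97  96  96
```

The pointer and mark now agree to within about 0.4 mm (estimates from 0.0 to −0.4). The wheel is released and the arm is clear.

```bash
python3 -c "
from bench import r
print(r.hand_in())"
```

```text
the job is handed in; nothing more can be done
None
```

The job is handed in at about 22.6 s of the 51 s: the pointer is level with the mark to within about 0.4 mm as measured from the camera, after going roughly 0.4–0.8 mm past it and being backed off; the wheel is released, and I moved nothing else (the bystanders were not re-checked at the end).

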